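# Hang the two scoops on their matching pegs

### The arm

A 6-joint arm with a two-finger parallel gripper is mounted at the origin on the work surface. World frame = base frame: x ahead of the robot, y to its left, z up, the work surface at z = 0. Lengths are in mm, angles in rad, forces in N, time in s.
With the tool pointing down it reaches from about 275 to 1000 mm from the base axis. Payload 8.4 kg.
Tool frame: the origin (TCP) lies midway between the tips of the shut fingers; the grasp point (between the pads) lies 19 mm behind it; z points along the fingers, y is the line along which they close (so a half turn about z gives the same grasp; the last joint's range is limited). The gripper opens to 85 mm and grips with 20 to 120 N. Pads are 22 mm wide; open, the fingers measure 114 mm over their backs; the gripper's body (76 mm by 85 mm) begins 54 mm behind the grasp point. The pads swing forward as they close: fully open they stand 13 mm farther back than shut.
Start: joints at [-1.336, 0.353, 1.633, -0, 1.155, -0.002], TCP at [146.619, -607.561, 231.281] pointing down, gripper open.
Joint ranges: [-2.63, 2.63], [-0.92, 2.1], [0.06, 2.66], [-1.3, 4.44], [0, 2.69], [-3.02, 3.02]. Speed limits (rad/s): [2.22, 2.22, 2.79, 3.14, 3.14, 3.14].

### API

Orientations are given as [roll, pitch, yaw] about the fixed x, y, z axes, in that order (R = Rz(yaw) Ry(pitch) Rx(roll)).
In Python, from rig import r, cams gives the robot as it stands. The module is installed in compiled form; this text tells all that it offers.
- The arm moves only by the tool send_rows, never from a script. Its argument "targets" is one flat list of numbers, 7 for each row, row after row: the shift along the tool's x, y, z in m, then the turn, a rotation vector about the tool's x, y, z in rad, then the opening, from -1 (shut) to 1 (fully open). In form: [tx, ty, tz, wx, wy, wz, fingers, tx, ty, tz, wx, wy, wz, fingers, ...]. A call has 1 to 12 rows; each row is the pose to reach, as a shift and turn from the pose commanded when the call began, along the tool's axes at that moment; what a row does not reach only later rows make up. A row lasts 1/12 s, in which the tool goes at most 41.7 mm and 7.16 degrees, less where a joint would pass 70% of its speed; a pose out of reach is approached as far as the arm can. A call with a gripper value outside its range is refused whole. The fingers move at their own pace and stop on an object; "grip_force" is the grip in N (left out, the last holds). Time passes only in rows, so rows that repeat a pose let the fingers close. It gives the time, the measured TCP pose, the force, the opening and the grip force at its end, in the units of the state.
- r.sense(): the state, without advancing time (a new reading comes with each control period).
- cams.grab_frame(name): name is "side" or "top" or "wrist"; returns a dict with "color" (480x640x3 uint8, blue, green, red), "fx", "fy", "cx", "cy" (pixels), "xyz" and "attitude" of the camera in the world. Camera axes: x right, y down, z forward; pixel columns grow to the right and rows downward; lengths in mm; the calibration is good to about 2 mm. A picture is of the moment at which its call begins. There is no depth.
- r.sign_off(): hands the job in; it is judged then, once.
The state is a dict: "clock": time; "qpos": joint angles; "qvel": joint speeds; "joint_efforts": joint torques, N m; "eef_pos": TCP position; "tcp_rot": TCP orientation; "contact_force": force on the tool from outside, world axes, zero at the start; "wrist_torque": the same for the moment, N m; "opening": opening from 0.0 (shut) to 1.0 (fully open); "grasp_force": force on a finger pad.
Only numpy, scipy, OpenCV 4.12 (cv2) and the standard library are available. Lean on these libraries where they do the work, as an engineer would, in place of code of your own. Each camera call takes 0.05 s, during which the arm holds its last target. There are 200 camera calls.

### The job

Hang both ice cream scoops on the sloping rack, each by its eye over the peg of its own colour (blue on blue, red on red), with the bowl pointing straight down the slope. Tilt each scoop to match the slope and lay it flat against the board, eye right down at the foot of the peg, before you let go of it. Leave the crock, the sundae cup and the whisk where they are.

Things in the scene. Friction and masses are not known exactly. Their poses are not given: they have to be found in the camera images.
- rack: Fixed maple rack: plank board 240 mm along the slope, 280 wide, 14 thick, on dark legs. Its upper face slopes 30 degrees from horizontal, rising along the rack's +x (away from the robot) from 75 mm above the counter at the front edge to 195 mm at the back edge. Origin: on the counter under the board's middle; x uphill seen from above, y across, z up.
- blue_peg: Maple peg with a blue tip and blue painted spot (52 mm wide) at its foot, fixed square to the rack's face 35 mm below its upper edge, 65 mm to one side of the middle (side varies). 11 mm thick, 12 at the foot, 42 long. Origin: at its foot on the board's face; z along the peg out of the face, leaning 30 degrees from vertical to the rack's front; x up the slope; y across.
- red_peg: Maple peg with a red tip and red painted spot (52 mm wide) at its foot, fixed square to the rack's face 35 mm below its upper edge, 65 mm to one side of the middle (side varies). 11 mm thick, 12 at the foot, 42 long. Origin: at its foot on the board's face; z along the peg out of the face, leaning 30 degrees from vertical to the rack's front; x up the slope; y across.
- blue_scoop: Scoop, blue handle, lying flat, bowl open up, 207 mm long, about 0.16 kg. Origin: underside near its balance point; x towards the eye, z up; undersides all level at z=0. Handle 22 mm wide (y), 20 high, x=-40 to +66 mm. Eye: flat steel ring, 42 mm outside, 27 mm hole, 8 high, hole axis z, centred x=+85 mm. Bowl 52 mm wide, 28 high, centred x=-75 mm.
- blue_eye (a point): Centre of the hole in the blue scoop's eye, 4 mm above its underside.
- blue_bowl (a point): Middle of the blue scoop's bowl, 14 mm above its underside.
- red_scoop: Scoop, red handle, lying flat, bowl open up, 207 mm long, about 0.16 kg. Origin: underside near its balance point; x towards the eye, z up; undersides all level at z=0. Handle 22 mm wide (y), 20 high, x=-40 to +66 mm. Eye: flat steel ring, 42 mm outside, 27 mm hole, 8 high, hole axis z, centred x=+85 mm. Bowl 52 mm wide, 28 high, centred x=-75 mm.
- red_eye (a point): Centre of the hole in the red scoop's eye, 4 mm above its underside.
- red_bowl (a point): Middle of the red scoop's bowl, 14 mm above its underside.
- crock: Squat cream stoneware crock, 124 mm across, 115 mm high, open top; origin at the centre of its underside. A bystander.
- cup: Footed tin sundae cup, 84 mm across the rim, 90 mm high; origin at the centre of its underside. A bystander.
- whisk: Chrome whisk lying behind the rack, 250 mm long, about 50 mm wide at the wires; origin at the middle of its underside, x along it towards the wires. A bystander.
Things that resemble listed ones, but are neither listed nor needed, are in the scene too. Leave any green look-alike of the red_scoop alone. What is shaped like the blue_scoop but orange is not meant.

How it is judged:
By the outcome, as a careful person would: the job done as asked, in the order asked, and still so for the second after the job is handed in, with the robot touching nothing.
It also fails if it takes over 58 s, if anything falls off the work surface, if the arm or the gripper's body presses on something with over 40 N, if the wrist force passes 120 N, or if a joint passes its speed limit or range.

## Working session

There is one attempt and no reset: what is moved stays moved. The work goes in short steps, Python scripts to look and compute and a tool call to move; the robot and the scene stay as the last step left them, time stands still between calls to the robot, and variables do not carry over. Pictures are saved under pics/ and viewed, at most 10 in all, crops included, and the job is handed in when it is done.

Besides the shell and the picture viewer there is one more tool, called as name(argument=value, ...) on one line, values as JSON. send_rows: Moves the arm, as the interface text tells. Its arguments: {"type":"object","properties":{"targets":{"type":"array"},"grip_force":{"type":"number"}},"required":["targets"]}

```bash
mkdir -p pics
python3 - <<'E'
from rig import r,cams
import cv2,pickle
for n in("top","side"):
    f=cams.grab_frame(n); cv2.imwrite(f"pics/{n}0.png",f["color"]); pickle.dump(f,open(n+"0.pkl","wb"))
    print(n,{k:v for k,v in f.items() if k!="color"})
print(r.sense())
E
```

```text
top {'fx': 494.9190252024204, 'fy': 494.9190252024204, 'cx': 324.8581843577846, 'cy': 230.64487257556854, 'xyz': array([ 377.88946346,  -43.43553589, 1367.42423347]), 'attitude': array([-3.00620157, -0.004166  , -1.5780446 ])}
side {'fx': 437.55346262558504, 'fy': 437.55346262558504, 'cx': 321.7124927330012, 'cy': 237.33780033858199, 'xyz': array([ 359.2991606 , -840.10713535,  682.06706826]), 'attitude': array([-2.18335642, -0.01994462, -0.2059225 ])}
{'clock': 0.1, 'qpos': array([-1.33639466e+00,  3.53595016e-01,  1.63406685e+00, -1.26374864e-05,
        1.15521034e+00, -2.39957840e-03]), 'qvel': array([ 2.63529599e-05,  9.41654437e-05, -3.76064568e-04,  5.15738652e-04,
        1.88869301e-03,  5.46446453e-04]), 'joint_efforts': array([ 1.17633375e-03, -6.06353474e+01, -3.42818534e+01, -3.94994731e-05,
        3.90095520e-03, -3.71557394e-05]), 'eef_pos': array([ 146.51654703, -607.13489502,  230.6236546 ]), 'tcp_rot': array([-3.14031307e+00,  8.48481774e-06,  2.36806361e-01]), 'contact_force': array([-0.69877832, -0.37757393, -0.53543969]), 'wrist_torque': array([-0.01488467, -0.05173529,  0.00579892]), 'grasp_force': 0.0, 'opening': 1.0033562257767796}
```

View pics/top0.png

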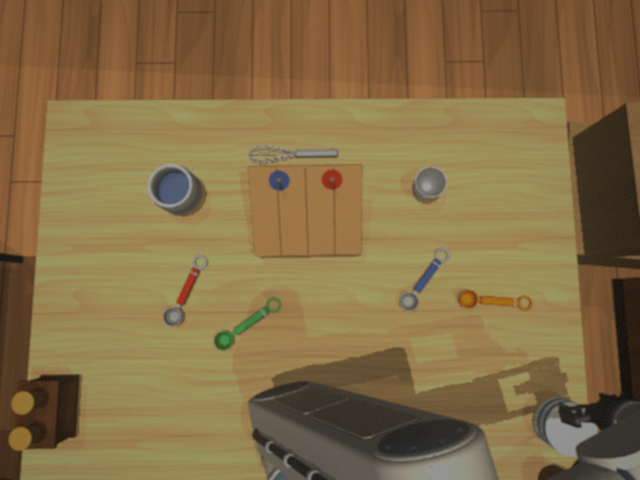

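View pics/side0.png

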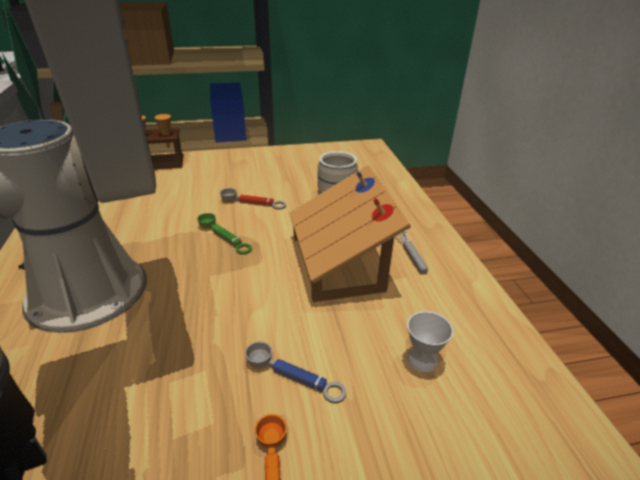

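The top view shows the red scoop at left (eye 201,262; bowl 174,316) and the blue scoop at right (eye 442,255; bowl 409,300). The blue peg is at about (279,180) and the red peg at (332,180). The side view agrees. Next I'll measure positions in both views.

```bash
cat > h.py <<'E'
import numpy as np,cv2,pickle
from scipy.spatial.transform import Rotation as R
from scipy.optimize import least_squares
def cam(f):
    return R.from_euler('xyz',f["attitude"]).as_matrix(),np.array(f["xyz"])
def proj(f,P):
    M,c=cam(f); q=(np.atleast_2d(P)-c)@M
    return np.c_[f["fx"]*q[:,0]/q[:,2]+f["cx"],f["fy"]*q[:,1]/q[:,2]+f["cy"]]
def ray(f,uv,z):
    M,c=cam(f); d=M@np.array([(uv[0]-f["cx"])/f["fx"],(uv[1]-f["cy"])/f["fy"],1]); return c+d*(z-c[2])/d[2]
def mask(f,col):
    h=cv2.cvtColor(f["color"],cv2.COLOR_BGR2HSV); H,S,V=cv2.split(h)
    m=((H>108)&(H<130)&(S>120)) if col=="blue" else (((H<4)|(H>174))&(S>170))
    return (m&(V>40)).astype(np.uint8)
def blobs(f,col,n=30):
    k,l,s,c=cv2.connectedComponentsWithStats(mask(f,col))
    return [(s[i,4],c[i],l==i) for i in range(1,k) if s[i,4]>=n]
E
python3 - <<'E'
from h import *
for n in("top","side"):
    f=pickle.load(open(n+"0.pkl","rb"))
    for col in("blue","red"):
        for a,c,m in blobs(f,col):
            p=ray(f,c,14); y,x=np.nonzero(m); r=cv2.minAreaRect(np.c_[x,y].astype(np.float32))
            print(n,col,a,c.round(1),p.round(0),np.round(r[1],1),round(r[2],1))
f=pickle.load(open("top0.pkl","rb"))
for uv,z in[((201,262),4),((174,316),28),((442,255),4),((409,300),28),((279,180),177),((332,180),177),((248,166.5),195),((361,165),195),((255,256),75),((362,255),75)]: print(uv,ray(f,uv,z).round(1))
cv2.imwrite("pics/crop.png",np.hstack([cv2.resize(f["color"][y:y+110,x:x+w],None,fx=5,fy=5,interpolation=3) for x,y,w in((155,235,60),(395,235,60))]))
cv2.imwrite("pics/crop2.png",cv2.resize(f["color"][150:270,235:375],None,fx=5,fy=5,interpolation=3))
E
```

```text
top blue 47 [420.3 284.6] [ 412. -309.   14.] [ 4.4 12.2] 39.8
side blue 1685 [227.3 111.3] [ 353. 1116.   14.] [56.4 31.5] 86.4
side blue 52 [367.8 184. ] [775. 355.  14.] [ 6.6 15.2] 32.5
side blue 273 [295.4 371. ] [ 431. -324.   14.] [42.8  6.6] 22.8
side red 87 [385.7 212.3] [776. 179.  14.] [ 8.6 17.6] 28.6
(201, 262) [478.7 291.2   4. ]
(174, 316) [333.4 353.4  28. ]
(442, 255) [ 493.5 -373.8    4. ]
(409, 300) [ 371.1 -274.6   28. ]
(279, 180) [666.5  62.4 177. ]
(332, 180) [665.7 -68.1 177. ]
(248, 166.5) [696.3 136.3 195. ]
(361, 165) [ 698.3 -138.7  195. ]
(255, 256) [488.2 133.1  75. ]
(362, 255) [ 488.9 -146.9   75. ]
```

View pics/crop2.png

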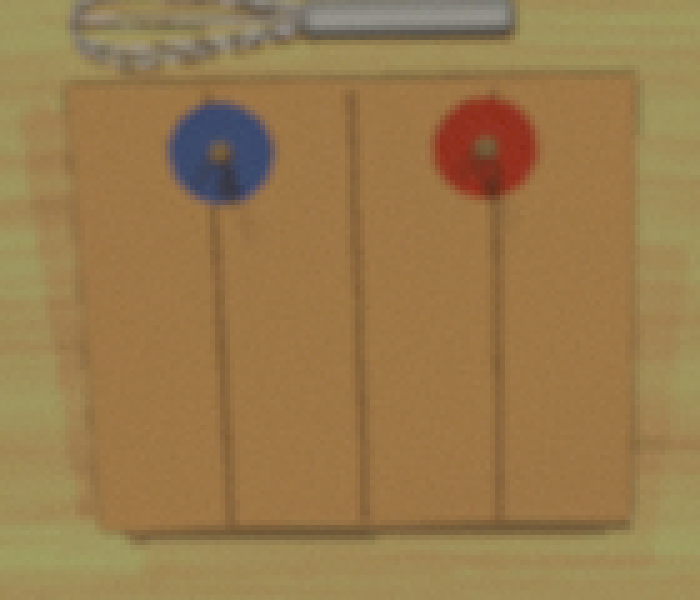

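View pics/crop.png

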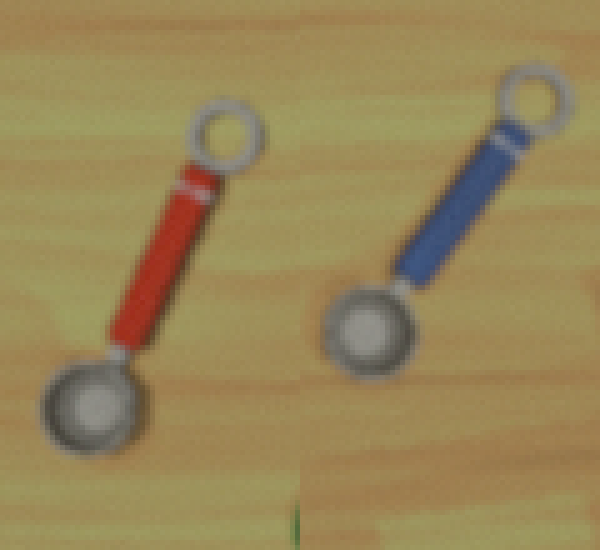

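The crops give sharp rims, rack corners and spots. In full-frame pixels the red eye is at (199.8,261.8) and its bowl at (173,316.2). The blue eye is at (442,254.6) and its bowl at (408.6,301). The spots are at (278.8,180) and (331.8,179.2).

Run:
```python
from h import *
f=pickle.load(open("top0.pkl","rb")); g=pickle.load(open("side0.pkl","rb"))
s=np.sin(np.pi/6);c=np.cos(np.pi/6)
L=lambda a,y:[a*c,y,135+a*s]
pts=np.array([L(120,140),L(120,-140),L(-120,-140),L(-120,140),L(85,65),L(85,-65)])
uv=np.array([(248,166.4),(361.6,164),(361,254),(254.6,255.6),(278.8,180),(331.8,179.2)])
W=lambda p,P:R.from_euler('z',p[2]).apply(P)+[p[0],p[1],0]
s_=least_squares(lambda p:(proj(f,W(p,pts))-uv).ravel(),[593,0,0])
print("rack",s_.x.round(3),s_.fun.round(1)); rk=s_.x
print("pegs",W(rk,pts[4:]).round(1),"side proj",proj(g,W(rk,pts)).round(1))
out={"rack":rk}
for n,e,b,p0 in(("red",(199.8,261.8),(173,316.2),[400,320,-.4]),("blue",(442,254.6),(408.6,301),[430,-330,-.7])):
    P=np.array([[85,0,8],[-75,0,28]]); q=np.array([e,b])
    t=least_squares(lambda p:(proj(f,W(p,P))-q).ravel(),p0); out[n]=t.x
    print(n,t.x.round(3),t.fun.round(1),"side: eye,bowl,handle",proj(g,W(t.x,np.vstack([P,[13,0,12]]))).round(1))
pickle.dump(out,open("est.pkl","wb"))
```

```text
rack [ 5.94174e+02 -3.44000e+00  1.30000e-02] [-0.7  0.1  0.8  0.4  0.2 -0.2 -0.4  0.3  0.1 -0.2 -0.  -0.4]
pegs [[666.9  62.5 177.5]
 [668.6 -67.5 177.5]] side proj [[368.6 163.4]
 [409.9 222.1]
 [310.3 279.5]
 [289.4 211.2]
 [365.4 184.2]
 [383.  211.8]]
red [401.371 326.76   -0.404] [ 0.1 -0.2 -0.1  0.2] side: eye,bowl,handle [[279.3 203.2]
 [228.1 191.3]
 [256.2 199.3]]
blue [ 427.397 -320.086   -0.669] [-0.  0.  0. -0.] side: eye,bowl,handle [[334.5 389.6]
 [258.6 349.8]
 [299.3 372.9]]
```

```bash
cat >> h.py <<'E'
def rel(s,pos,Rt):
    Rc=R.from_euler('xyz',s["tcp_rot"]); t=Rc.inv().apply(np.array(pos)-s["eef_pos"])/1000
    return np.r_[t.round(4),(Rc.inv()*Rt).as_rotvec().round(4)]
def scoop2tool(p,sgn):  # tool orientation for scoop yaw, tool pointing along scoop -z
    return R.from_euler('z',p[2])*R.from_euler('xyz',[np.pi,0,0 if sgn>0 else np.pi])
def grasp(n,sgn,gx=5,h=3):
    p=pickle.load(open("est.pkl","rb"))[n]
    return R.from_euler('z',p[2]).apply([gx,0,h])+[p[0],p[1],0],scoop2tool(p,sgn)
def place(n,sgn,off=0,gx=5,h=3,dx=0,dy=0):  # off: lift along peg
    rk=pickle.load(open("est.pkl","rb"))["rack"]
    Rr=R.from_euler('z',rk[2])*R.from_euler('y',-np.pi/6)
    foot=R.from_euler('z',rk[2]).apply([85*np.cos(np.pi/6),65 if n=="blue" else -65,177.5])+[rk[0],rk[1],0]
    return foot+Rr.apply([-85+gx+dx,dy,h+off]),Rr*R.from_euler('xyz',[np.pi,0,0 if sgn>0 else np.pi])
E
python3 - <<'E'
from h import *
from rig import r
p,Q=grasp("blue",1); p[2]=130; print(p,rel(r.sense(),p,Q))
E
```

```text
[ 431.32076247 -323.18507849  130.        ] [ 3.435e-01 -2.091e-01  1.009e-01 -1.200e-03  6.000e-04  9.054e-01]
```

send_rows(targets=[0.3435, -0.2091, 0.1009, -0.0012, 0.0006, 0.9054, 1, 0.3435, -0.2091, 0.1009, -0.0012, 0.0006, 0.9054, 1, 0.3435, -0.2091, 0.1009, -0.0012, 0.0006, 0.9054, 1, 0.3435, -0.2091, 0.1009, -0.0012, 0.0006, 0.9054, 1, 0.3435, -0.2091, 0.1009, -0.0012, 0.0006, 0.9054, 1, 0.3435, -0.2091, 0.1009, -0.0012, 0.0006, 0.9054, 1, 0.3435, -0.2091, 0.1009, -0.0012, 0.0006, 0.9054, 1, 0.3435, -0.2091, 0.1009, -0.0012, 0.0006, 0.9054, 1, 0.3435, -0.2091, 0.1009, -0.0012, 0.0006, 0.9054, 1, 0.3435, -0.2091, 0.1009, -0.0012, 0.0006, 0.9054, 1, 0.3435, -0.2091, 0.1009, -0.0012, 0.0006, 0.9054, 1, 0.3435, -0.2091, 0.1009, -0.0012, 0.0006, 0.9054, 1], grip_force=50)

```text
clock: 1.1
eef_pos: [432.7, -321.1, 129.3]
tcp_rot: [3.141, 0.001, -0.665]
contact_force: [0.2, 0.5, -0.3]
opening: 1.001
grasp_force: 0.0
```

Run:
```python
from h import *
from rig import r,cams
s=r.sense(); print(s["clock"],s["eef_pos"],s["tcp_rot"],s["qpos"])
f=cams.grab_frame("wrist"); cv2.imwrite("pics/w1.png",f["color"]); pickle.dump(f,open("w1.pkl","wb"))
e=pickle.load(open("est.pkl","rb"))["blue"]
print(f["xyz"],proj(f,R.from_euler('z',e[2]).apply([[85,0,8],[-75,0,28],[66,0,20],[-40,0,20],[13,0,20]])+[e[0],e[1],0]).round(0))
p,Q=grasp("blue",1); print(rel(s,p,Q))
for a,c,m in blobs(f,"blue",300):
    y,x=np.nonzero(m); print(a,c,cv2.minAreaRect(np.c_[x,y].astype(np.float32)))
```

```text
1.1 [ 432.71695436 -321.14831416  129.26220827] [ 3.14116186e+00  9.28826960e-04 -6.64890303e-01] [-6.40993051e-01  3.44811611e-01  1.90713257e+00 -5.25408660e-04
  8.90587392e-01  1.59502403e+00]
[ 498.08657499 -372.28702245  272.55241673] [[312.  93.]
 [310. 349.]
 [312. 128.]
 [310. 296.]
 [311. 218.]]
[0.0003 0.0024 0.1263 0.0004 0.0009 0.0037]
1023 [314.45356794 190.86608016] ((313.5, 192.0), (35.0, 66.0), 0.0)
```

View pics/w1.png

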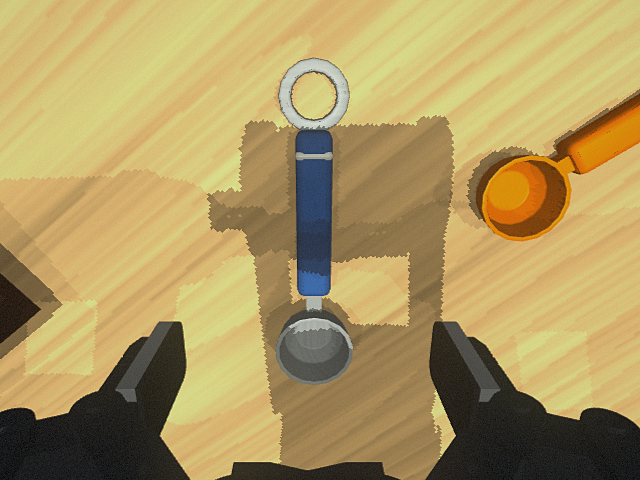

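The wrist view shows the blue eye at (314,93) and its bowl at (314,347), within 2 mm of the estimate. I'll descend and grip.

send_rows(targets=[0, 0.0015, 0.1263, 0, 0, 0.0037, 1, 0, 0.0015, 0.1263, 0, 0, 0.0037, 1, 0, 0.0015, 0.1263, 0, 0, 0.0037, 1, 0, 0.0015, 0.1263, 0, 0, 0.0037, 0.5, 0, 0.0015, 0.1263, 0, 0, 0.0037, -1, 0, 0.0015, 0.1263, 0, 0, 0.0037, -1, 0, 0.0015, 0.1263, 0, 0, 0.0037, -1, 0, 0.0015, 0.1263, 0, 0, 0.0037, -1, 0, 0.0015, 0.1263, 0, 0, 0.0037, -1, 0, 0.0015, 0.1263, 0, 0, 0.0037, -1], grip_force=50)

```text
clock: 1.98
eef_pos: [432.0, -326.5, 6.9]
tcp_rot: [3.141, -0.006, -0.672]
contact_force: [-2.4, -0.1, 11.4]
opening: 0.248
grasp_force: 49.2
```

Run:
```python
from h import *
from rig import r
s=r.sense(); print(s["clock"],s["eef_pos"],s["tcp_rot"],s["opening"],s["grasp_force"],s["contact_force"])
```

```text
1.9833 [ 432.04026011 -326.47397883    6.90815434] [ 3.14051807 -0.00566336 -0.67169202] 0.24765820278219378 49.176188707351685 [-2.39712393 -0.14601742 11.42397783]
```

send_rows(targets=[0, 0, -0.01, 0, 0, 0, -1, 0, 0, -0.03, 0, 0, 0, -1, 0, 0, -0.07, 0, 0, 0, -1, 0, 0, -0.11, 0, 0, 0, -1, 0, 0, -0.15, 0, 0, 0, -1, 0, 0, -0.15, 0, 0, 0, -1, 0, 0, -0.15, 0, 0, 0, -1])

```text
clock: 2.57
eef_pos: [432.1, -325.9, 158.0]
tcp_rot: [3.141, -0.008, -0.672]
contact_force: [0.1, 1.5, -1.3]
opening: 0.243
grasp_force: 50.0
```

```bash
cat > held.py <<'E'
import sys
from h import *
from rig import r,cams
n,sg,tag=sys.argv[1],int(sys.argv[2]),sys.argv[3]
s=r.sense(); print(s["clock"],s["eef_pos"].round(1),s["tcp_rot"].round(4),round(s["opening"],3),s["grasp_force"],s["contact_force"].round(1))
f=cams.grab_frame("wrist"); pickle.dump(f,open(tag+".pkl","wb"))
T=R.from_euler('xyz',s["tcp_rot"]);S=T*R.from_euler('xyz',[np.pi,0,0 if sg>0 else np.pi]).inv()
P=np.array([[85,0,8],[-75,0,28],[66,0,20],[-40,0,20]]); gx,h=float(sys.argv[4]),float(sys.argv[5])
im=f["color"].copy()
uv=proj(f,S.apply(P-[gx,0,h])+s["eef_pos"])
a=np.linspace(0,6.28,40)
ring=proj(f,S.apply(np.c_[85+13.5*np.cos(a),13.5*np.sin(a),0*a+8]-[gx,0,h])+s["eef_pos"])
cv2.polylines(im,[ring.round().astype(np.int32)],1,(0,255,0),1)
for u in uv: cv2.drawMarker(im,tuple(u.round().astype(int).tolist()),(0,255,0),0,8,1)
cv2.imwrite(f"pics/{tag}.png",im); print(uv.round(0).tolist())
E
python3 held.py blue 1 w2 5 7
```

```text
2.5667 [ 432.1 -325.9  158. ] [ 3.141  -0.0081 -0.6722] 0.243 50.03354787826538 [ 0.1  1.5 -1.3]
[[307.0, 98.0], [307.0, 529.0], [307.0, 165.0], [307.0, 442.0]]
```

View pics/w2.png

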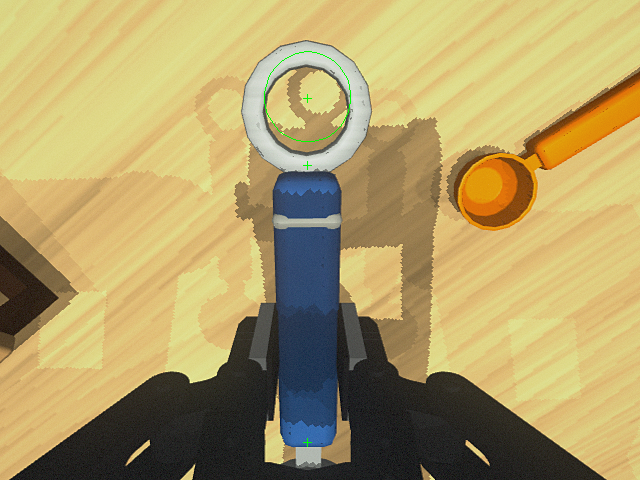

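```bash
python3 - <<'E'
from h import *
f=pickle.load(open("w2.pkl","rb"));T=R.from_euler('xyz',[3.141,-.0081,-.6722]);S=T*R.from_euler('x',np.pi)
P=np.array([[85,0,8],[66,0,20],[-40,0,20]])
for gx,h in((5,7),(7.6,7),(7.6,9),(7.6,5)):
  for pit in(0,.04,-.04):
    q=proj(f,S.apply(R.from_euler('y',pit).apply(P-[gx,0,h]))+[432.1,-325.9,158.])
    w=proj(f,S.apply(R.from_euler('y',pit).apply(np.array([[85,21,8],[85,-21,8]])-[gx,0,h]))+[432.1,-325.9,158.])
    print(gx,h,pit,q[:,1].round(0),abs(w[0,0]-w[1,0]).round(1))
E
python3 - <<'E'
import sys;sys.path.insert(0,'.')
from h import *
from rig import r
s=r.sense(); 
p,Q=place("blue",1,off=90,gx=7.6,h=7); print(p,rel(s,p,Q))
E
```

```text
5 7 0 [ 98. 165. 442.] 133.8
5 7 0.04 [ 98. 162. 445.] 130.9
5 7 -0.04 [ 99. 168. 440.] 136.8
7.6 7 0 [107. 173. 448.] 133.0
7.6 7 0.04 [106. 170. 451.] 130.2
7.6 7 -0.04 [107. 177. 445.] 135.8
7.6 9 0 [106. 172. 444.] 131.1
7.6 9 0.04 [106. 170. 447.] 128.4
7.6 9 -0.04 [107. 175. 441.] 134.0
7.6 5 0 [107. 175. 452.] 134.8
7.6 5 0.04 [106. 171. 455.] 132.0
7.6 5 -0.04 [108. 178. 449.] 137.8
[551.4135004   61.00902399 222.80446417] [-0.1458 -0.3771 -0.0679  0.1813  0.4991 -0.6686]
```

The scoop is held level. The eye hole centre is at (307,108), which puts the grip about 7.7 mm ahead of the scoop's origin. Next I'll carry it above the blue peg.

send_rows(targets=[-0.1458, -0.3771, -0.0679, 0.1813, 0.4991, -0.6686, -1, -0.1458, -0.3771, -0.0679, 0.1813, 0.4991, -0.6686, -1, -0.1458, -0.3771, -0.0679, 0.1813, 0.4991, -0.6686, -1, -0.1458, -0.3771, -0.0679, 0.1813, 0.4991, -0.6686, -1, -0.1458, -0.3771, -0.0679, 0.1813, 0.4991, -0.6686, -1, -0.1458, -0.3771, -0.0679, 0.1813, 0.4991, -0.6686, -1, -0.1458, -0.3771, -0.0679, 0.1813, 0.4991, -0.6686, -1, -0.1458, -0.3771, -0.0679, 0.1813, 0.4991, -0.6686, -1, -0.1458, -0.3771, -0.0679, 0.1813, 0.4991, -0.6686, -1, -0.1458, -0.3771, -0.0679, 0.1813, 0.4991, -0.6686, -1, -0.1458, -0.3771, -0.0679, 0.1813, 0.4991, -0.6686, -1, -0.1458, -0.3771, -0.0679, 0.1813, 0.4991, -0.6686, -1])

```text
clock: 3.62
eef_pos: [551.7, 64.3, 221.1]
tcp_rot: [-3.139, -0.521, 0.015]
contact_force: [-0.7, -0.1, -2.7]
opening: 0.24
grasp_force: 50.1
```

send_rows(targets=[0, 0, 0, 0, 0, 0, -1, 0, 0, 0, 0, 0, 0, -1, 0, 0, 0, 0, 0, 0, -1])

```text
clock: 3.87
eef_pos: [550.1, 60.1, 220.2]
tcp_rot: [-3.14, -0.519, 0.011]
contact_force: [-0.1, -1.1, -2.1]
opening: 0.244
grasp_force: 50.1
```

```bash
cat > pre.py <<'E'
import sys
from h import *
from rig import r,cams
n,sg,tag,gx,h,off=sys.argv[1],int(sys.argv[2]),sys.argv[3],*map(float,sys.argv[4:7])
s=r.sense(); print(s["clock"],s["eef_pos"].round(1),s["tcp_rot"].round(4),s["contact_force"].round(1),s["qpos"].round(2))
p,Q=place(n,sg,off=off,gx=gx,h=h); print("to off",off,rel(s,p,Q))
f=cams.grab_frame("wrist"); pickle.dump((f,s),open(tag+".pkl","wb"))
rk=pickle.load(open("est.pkl","rb"))["rack"]
im=f["color"].copy()
Rr=R.from_euler('z',rk[2])*R.from_euler('y',-np.pi/6)
foot=R.from_euler('z',rk[2]).apply([85*np.cos(np.pi/6),65 if n=="blue" else -65,177.5])+[rk[0],rk[1],0]
a=np.linspace(0,6.28,40)
for rad,z in((26,0),(5.5,42)):
    cv2.polylines(im,[proj(f,Rr.apply(np.c_[rad*np.cos(a),rad*np.sin(a),0*a+z])+foot).round().astype(np.int32)],1,(0,255,255),1)
T=R.from_euler('xyz',s["tcp_rot"]);S=T*R.from_euler('xyz',[np.pi,0,0 if sg>0 else np.pi]).inv()
cv2.polylines(im,[proj(f,S.apply(np.c_[85+13.5*np.cos(a),13.5*np.sin(a),0*a+8]-[gx,0,h])+s["eef_pos"]).round().astype(np.int32)],1,(0,255,0),1)
cv2.imwrite(f"pics/{tag}.png",im)
E
python3 pre.py blue 1 w3 7.7 8 46
```

```text
3.8667 [550.1  60.1 220.2] [-3.1399 -0.5185  0.011 ] [-0.1 -1.1 -2.1] [ 0.15  0.04  2.17 -0.16  0.42  1.84]
to off 46.0 [ 0.0027 -0.0009  0.0414 -0.0007  0.005  -0.0017]
```

View pics/w3.png

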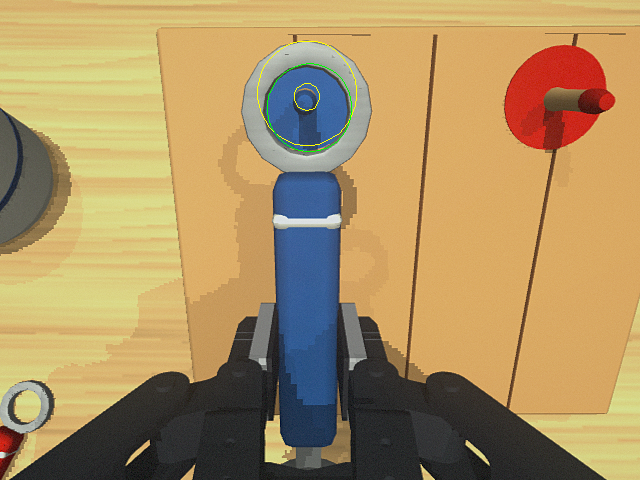

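The peg tip shows at (305,101), inside the ring whose hole centre is at (308,108), within 1.5 mm of the prediction. I'll lower along the peg.

send_rows(targets=[0.002, 0, 0.015, 0, 0.005, 0, -1, 0.002, 0, 0.03, 0, 0.005, 0, -1, 0.002, 0, 0.04, 0, 0.005, 0, -1, 0.002, 0, 0.05, 0, 0.005, 0, -1, 0.002, 0, 0.06, 0, 0.005, 0, -1, 0.002, 0, 0.07, 0, 0.005, 0, -1, 0.002, 0, 0.078, 0, 0.005, 0, -1, 0.002, 0, 0.078, 0, 0.005, 0, -1, 0.002, 0, 0.078, 0, 0.005, 0, -1])

```text
clock: 4.67
eef_pos: [591.7, 61.6, 154.3]
tcp_rot: [-3.14, -0.525, 0.012]
contact_force: [0.7, 0.5, -1.9]
opening: 0.242
grasp_force: 50.0
```

```bash
python3 pre.py blue 1 w4 7.7 8 0
```

```text
4.6667 [591.7  61.6 154.3] [-3.1397 -0.5251  0.0119] [ 0.7  0.5 -1.9] [ 0.14  0.22  2.16 -0.25  0.25  1.92]
to off 0.0 [-0.0006  0.0001  0.0095 -0.0014 -0.0015 -0.0009]
```

View pics/w4.png

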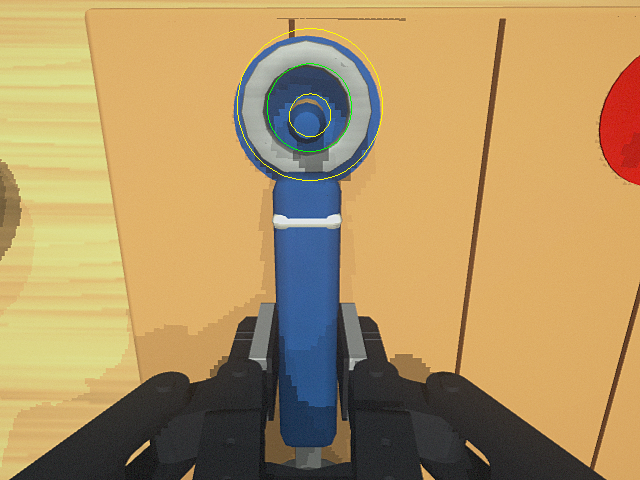

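The ring is round the peg (tip at 308,120) and about 9 mm off the board. I'll lower gently until it touches.

send_rows(targets=[-0.001, 0, 0.003, 0, 0, 0, -1, -0.001, 0, 0.006, 0, 0, 0, -1, -0.001, 0, 0.0075, 0, 0, 0, -1, -0.001, 0, 0.0075, 0, 0, 0, -1, -0.001, 0, 0.0075, 0, 0, 0, -1])

```text
clock: 5.13
eef_pos: [594.8, 61.8, 147.9]
tcp_rot: [-3.139, -0.526, 0.012]
contact_force: [0.1, -0.1, -1.3]
opening: 0.238
grasp_force: 50.1
```

send_rows(targets=[0, 0, 0.0015, 0, 0, 0, -1, 0, 0, 0.0015, 0, 0, 0, -1, 0, 0, 0.0015, 0, 0, 0, -1])

```text
clock: 5.38
eef_pos: [595.5, 61.8, 146.6]
tcp_rot: [-3.139, -0.526, 0.012]
contact_force: [1.2, -0.5, -1.4]
opening: 0.24
grasp_force: 50.1
```

send_rows(targets=[0, 0, 0.001, 0, 0, 0, -1, 0, 0, 0.001, 0, 0, 0, -1, 0, 0, 0.001, 0, 0, 0, -1])

```text
clock: 5.63
eef_pos: [596.0, 61.8, 146.0]
tcp_rot: [-3.139, -0.526, 0.012]
contact_force: [-4.1, -0.4, 3.4]
opening: 0.242
grasp_force: 50.9
```

send_rows(targets=[0, 0, 0.001, 0, 0, 0, -1, 0, 0, 0.001, 0, 0, 0, -1, 0, 0, 0.001, 0, 0, 0, -1])

```text
clock: 5.88
eef_pos: [596.0, 61.8, 145.9]
tcp_rot: [-3.14, -0.527, 0.012]
contact_force: [-18.7, 0.3, 20.7]
opening: 0.243
grasp_force: 53.6
```

send_rows(targets=[0, 0, 0.001, 0, 0, 0, -1, 0, 0, 0.001, 0, 0, 0, -1, 0, 0, 0.001, 0, 0, 0, -1])

```text
clock: 6.13
eef_pos: [596.1, 61.8, 145.9]
tcp_rot: [-3.14, -0.527, 0.012]
contact_force: [-31.8, 0.2, 38.5]
opening: 0.241
grasp_force: 56.2
```

The scoop is in firm contact with the board. I'll ease off, release and back out along the normal.

send_rows(targets=[0, 0, -0.0018, 0, 0, 0, -1, 0, 0, -0.0018, 0, 0, 0, -1, 0, 0, -0.0018, 0, 0, 0, -0.2, 0, 0, -0.0018, 0, 0, 0, 0, 0, 0, -0.0018, 0, 0, 0, 0.3, 0, 0, -0.0018, 0, 0, 0, 0.3])

```text
clock: 6.63
eef_pos: [596.3, 61.8, 145.4]
tcp_rot: [-3.139, -0.526, 0.012]
contact_force: [-0.4, -0.4, -0.4]
opening: 0.649
grasp_force: 0.0
```

send_rows(targets=[0, 0, -0.01, 0, 0, 0, 0.3, 0, 0, -0.03, 0, 0, 0, 0.4, 0, 0, -0.06, 0, 0, 0, 0.6, 0, 0, -0.1, 0, 0, 0, 1, 0, 0, -0.13, 0, 0, 0, 1, 0, 0, -0.13, 0, 0, 0, 1, 0, 0, -0.13, 0, 0, 0, 1])

```text
clock: 7.22
eef_pos: [531.1, 61.0, 260.5]
tcp_rot: [-3.138, -0.531, 0.012]
contact_force: [0.8, -0.3, -0.1]
opening: 0.997
grasp_force: 0.0
```

Run:
```python
from h import *
from rig import r,cams
s=r.sense(); print(s["clock"],s["eef_pos"],s["tcp_rot"],s["qpos"].round(2))
f=cams.grab_frame("wrist"); g=cams.grab_frame("side")["color"][130:310,260:440]
cv2.imwrite("pics/p1.png",np.hstack([cv2.resize(f["color"],(400,300)),cv2.resize(g,(300,300))]))
p,Q=grasp("red",-1); p[2]=180; print(p,rel(s,p,Q))
```

```text
7.2167 [531.1329642   60.98973968 260.50516299] [-3.13845061 -0.53064202  0.0116816 ] [ 0.16 -0.05  2.17 -0.14  0.51  1.82]
[405.96791935 324.79402009 180.        ] [-0.146  -0.2652  0.0085  0.7165 -0.1555 -2.6398]
```

View pics/p1.png

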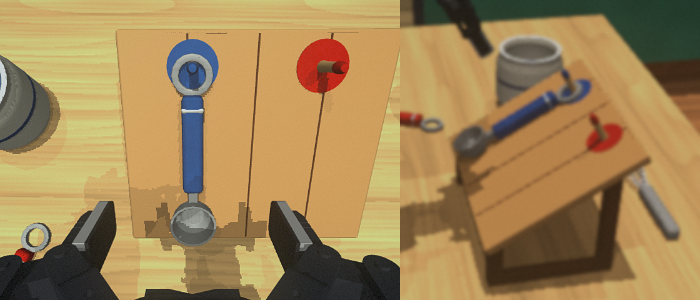

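The blue scoop hangs flat with its eye round the peg and its bowl straight down the slope. In the wrist half the eye is at (191,73) and the bowl at (193,224). Now the red one.

send_rows(targets=[-0.146, -0.2652, 0.0085, 0.7165, -0.1555, -2.6398, 1, -0.146, -0.2652, 0.0085, 0.7165, -0.1555, -2.6398, 1, -0.146, -0.2652, 0.0085, 0.7165, -0.1555, -2.6398, 1, -0.146, -0.2652, 0.0085, 0.7165, -0.1555, -2.6398, 1, -0.146, -0.2652, 0.0085, 0.7165, -0.1555, -2.6398, 1, -0.146, -0.2652, 0.0085, 0.7165, -0.1555, -2.6398, 1, -0.146, -0.2652, 0.0085, 0.7165, -0.1555, -2.6398, 1, -0.146, -0.2652, 0.0085, 0.7165, -0.1555, -2.6398, 1, -0.146, -0.2652, 0.0085, 0.7165, -0.1555, -2.6398, 1, -0.146, -0.2652, 0.0085, 0.7165, -0.1555, -2.6398, 1, -0.146, -0.2652, 0.0085, 0.7165, -0.1555, -2.6398, 1, -0.146, -0.2652, 0.0085, 0.7165, -0.1555, -2.6398, 1])

```text
clock: 8.32
eef_pos: [404.6, 324.3, 175.7]
tcp_rot: [2.93, -0.23, 1.526]
contact_force: [-0.1, -0.6, 0.2]
opening: 1.001
grasp_force: 0.0
```

Run:
```python
from h import *
from rig import r
s=r.sense(); p,Q=grasp("red",-1); p[2]=150; print(s["eef_pos"],s["qpos"].round(2),rel(s,p,Q))
```

```text
[404.64573146 324.25201083 175.73255106] [0.65 0.12 2.13 0.07 0.58 0.67] [-0.0053 -0.004   0.0249  0.3239 -0.0731 -1.226 ]
```

send_rows(targets=[-0.0053, -0.004, 0.0249, 0.3239, -0.0731, -1.226, 1, -0.0053, -0.004, 0.0249, 0.3239, -0.0731, -1.226, 1, -0.0053, -0.004, 0.0249, 0.3239, -0.0731, -1.226, 1, -0.0053, -0.004, 0.0249, 0.3239, -0.0731, -1.226, 1, -0.0053, -0.004, 0.0249, 0.3239, -0.0731, -1.226, 1, -0.0053, -0.004, 0.0249, 0.3239, -0.0731, -1.226, 1, -0.0053, -0.004, 0.0249, 0.3239, -0.0731, -1.226, 1, -0.0053, -0.004, 0.0249, 0.3239, -0.0731, -1.226, 1, -0.0053, -0.004, 0.0249, 0.3239, -0.0731, -1.226, 1, -0.0053, -0.004, 0.0249, 0.3239, -0.0731, -1.226, 1, -0.0053, -0.004, 0.0249, 0.3239, -0.0731, -1.226, 1, -0.0053, -0.004, 0.0249, 0.3239, -0.0731, -1.226, 1])

```text
clock: 9.32
eef_pos: [406.5, 325.1, 150.4]
tcp_rot: [3.139, 0.001, 2.73]
contact_force: [-0.3, 0.1, -0.0]
opening: 1.0
grasp_force: 0.0
```

send_rows(targets=[0, 0, 0, 0, 0, 0, 1, 0, 0, 0, 0, 0, 0, 1, 0, 0, 0, 0, 0, 0, 1])

```text
clock: 9.57
eef_pos: [406.7, 324.7, 151.8]
tcp_rot: [3.138, 0.001, 2.729]
contact_force: [0.3, -0.7, 0.5]
opening: 1.0
grasp_force: 0.0
```

```bash
cat > look.py <<'E'
from h import *
from rig import r,cams
s=r.sense(); print(s["clock"],s["eef_pos"].round(1),s["tcp_rot"].round(4),s["qpos"].round(2))
f=cams.grab_frame("wrist"); pickle.dump((f,s),open("r1.pkl","wb")); cv2.imwrite("pics/r1.png",f["color"])
e=pickle.load(open("est.pkl","rb"))["red"]
h=cv2.cvtColor(f["color"],cv2.COLOR_BGR2HSV)
m=(((h[...,0]<8)|(h[...,0]>172))&(h[...,1]>150)).astype(np.uint8)
k,l,st,c=cv2.connectedComponentsWithStats(m)
for i in range(1,k):
    if st[i,4]>300:
        y,x=np.nonzero(l==i); print(st[i],c[i].round(1),[np.round(q,1) for q in cv2.minAreaRect(np.c_[x,y].astype(np.float32))])
X=np.array([[66,y,z] for y in(-11,11) for z in(0,20)]+[[-40,y,z] for y in(-11,11) for z in(0,20)])
print("pred box",proj(f,R.from_euler('z',e[2]).apply(X)+[e[0],e[1],0]).round(0).tolist())
print("pred ends,eye,bowl",proj(f,R.from_euler('z',e[2]).apply([[66,0,20],[-40,0,20],[85,0,8],[-75,0,28]])+[e[0],e[1],0]).round(0).tolist())
p,Q=grasp("red",-1,gx=5,h=7); print(rel(s,p,Q))
E
python3 look.py
```

```text
9.5667 [406.7 324.7 151.8] [3.1375e+00 1.4000e-03 2.7289e+00] [ 0.67  0.29  1.93  0.    0.92 -0.49]
[ 292  145   34  135 4043] [308.2 213. ] [array([308.5, 212. ]), array([ 33., 134.]), np.float64(0.0)]
[294 284  30  13 347] [308.2 289.9] [array([308.5, 290. ]), array([12., 29.]), np.float64(90.0)]
pred box [[292.0, 291.0], [291.0, 304.0], [321.0, 291.0], [322.0, 303.0], [289.0, 149.0], [288.0, 153.0], [321.0, 149.0], [323.0, 153.0]]
pred ends,eye,bowl [[307.0, 303.0], [305.0, 153.0], [307.0, 319.0], [305.0, 95.0]]
[ 0.0009 -0.0008  0.1448  0.004   0.0014 -0.0086]
```

Run:
```python
from h import *
f,s=pickle.load(open("r1.pkl","rb"))
g=cv2.medianBlur(cv2.cvtColor(f["color"],cv2.COLOR_BGR2GRAY),3)
for lo,hi,o,a,b in((270,370,270,15,35),(50,150,50,25,50)):
    c=cv2.HoughCircles(g[lo:hi,240:380],cv2.HOUGH_GRADIENT_ALT,1,5,param1=200,param2=.6,minRadius=a-3,maxRadius=b)
    print(None if c is None else (c[0][:5]+[240,lo,0]).round(1).tolist())
S=cv2.cvtColor(f["color"],cv2.COLOR_BGR2HSV)[...,1]
for x in(308,): print("col sat<60 rows",np.nonzero(S[:,x]<60)[0].tolist())
print(np.nonzero(S[312]<60)[0].tolist(), np.nonzero(S[317]<60)[0].tolist())
```

```text
[[308.0, 311.0, 27.6], [308.0, 311.0, 17.2]]
[[308.0, 91.0, 41.8], [308.0, 91.0, 33.2]]
col sat<60 rows [42, 43, 44, 45, 46, 47, 48, 49, 50, 51, 52, 53, 54, 55, 56, 57, 58, 59, 60, 61, 62, 63, 64, 65, 66, 67, 68, 69, 70, 71, 72, 73, 74, 75, 76, 77, 78, 79, 80, 81, 82, 83, 84, 85, 86, 87, 88, 89, 90, 91, 92, 93, 94, 95, 96, 97, 98, 99, 100, 101, 102, 103, 104, 105, 106, 107, 108, 109, 110, 111, 112, 113, 114, 115, 116, 117, 118, 119, 120, 121, 122, 123, 124, 125, 126, 127, 128, 129, 130, 131, 132, 133, 134, 135, 136, 137, 138, 139, 140, 141, 142, 143, 144, 145, 146, 147, 280, 281, 282, 283, 297, 327, 328, 329, 330, 331, 332, 333, 334, 335, 336, 337, 338, 471, 473, 475]
[281, 282, 283, 284, 285, 286, 287, 288, 289, 290, 326, 327, 328, 329, 330, 331, 332, 333, 334, 335] [282, 283, 284, 285, 286, 287, 288, 289, 290, 291, 325, 326, 327, 328, 329, 330, 331, 332, 333, 334]
```

Run:
```python
from h import *
f,s=pickle.load(open("r1.pkl","rb")); E=pickle.load(open("est.pkl","rb"))
P=np.array([[85,0,8],[-75,0,28]]); q=np.array([(308,311),(308,91)])
t=least_squares(lambda p:(proj(f,R.from_euler('z',p[2]).apply(P)+[p[0],p[1],0])-q).ravel(),E["red"])
print(E["red"],t.x,t.fun.round(1)); E["redw"]=t.x; pickle.dump(E,open("est.pkl","wb"))
print(proj(pickle.load(open("top0.pkl","rb")),R.from_euler('z',t.x[2]).apply(P)+[t.x[0],t.x[1],0]))
p,Q=grasp("redw",-1,gx=5,h=6); print(p,rel(s,p,Q))
```

```text
[401.37058951 326.7598681   -0.40407628] [398.7202074  329.58818311  -0.41048237] [ 0.   3.3 -0.  -2.2]
[[199.00477344 262.65602066]
 [171.65990316 317.3298328 ]]
[403.30484959 327.59292473   6.        ] [ 0.0044  0.0007  0.1458  0.0041  0.0014 -0.0022]
```

send_rows(targets=[0.003, 0.0007, 0.04, 0.004, 0, -0.002, 1, 0.003, 0.0007, 0.08, 0.004, 0, -0.002, 1, 0.003, 0.0007, 0.12, 0.004, 0, -0.002, 1, 0.003, 0.0007, 0.145, 0.004, 0, -0.002, 1, 0.003, 0.0007, 0.145, 0.004, 0, -0.002, 0.5, 0.003, 0.0007, 0.145, 0.004, 0, -0.002, -1, 0.003, 0.0007, 0.145, 0.004, 0, -0.002, -1, 0.003, 0.0007, 0.145, 0.004, 0, -0.002, -1, 0.003, 0.0007, 0.145, 0.004, 0, -0.002, -1, 0.003, 0.0007, 0.145, 0.004, 0, -0.002, -1, 0.003, 0.0007, 0.145, 0.004, 0, -0.002, -1], grip_force=50)

```text
clock: 10.53
eef_pos: [405.9, 328.2, 9.1]
tcp_rot: [3.139, 0.003, 2.733]
contact_force: [-1.1, -0.8, 10.4]
opening: 0.243
grasp_force: 49.2
```

send_rows(targets=[0, 0, -0.01, 0, 0, 0, -1, 0, 0, -0.03, 0, 0, 0, -1, 0, 0, -0.07, 0, 0, 0, -1, 0, 0, -0.11, 0, 0, 0, -1, 0, 0, -0.15, 0, 0, 0, -1, 0, 0, -0.19, 0, 0, 0, -1, 0, 0, -0.19, 0, 0, 0, -1, 0, 0, -0.19, 0, 0, 0, -1])

```text
clock: 11.2
eef_pos: [405.7, 328.4, 200.5]
tcp_rot: [3.136, 0.005, 2.733]
contact_force: [-0.6, 0.1, -2.1]
opening: 0.24
grasp_force: 49.9
```

```bash
cat > eye.py <<'E'
from h import *
from rig import r,cams
s=r.sense(); print(s["clock"],s["eef_pos"].round(1),s["tcp_rot"].round(4),round(s["opening"],3),s["contact_force"].round(1),s["qpos"].round(2))
f=cams.grab_frame("wrist"); pickle.dump((f,s),open("r2.pkl","wb")); cv2.imwrite("pics/r2.png",f["color"])
h=cv2.cvtColor(f["color"],cv2.COLOR_BGR2HSV)
m=(((h[...,0]<8)|(h[...,0]>172))&(h[...,1]>150)).astype(np.uint8)
k,l,st,c=cv2.connectedComponentsWithStats(m)
print([(st[i].tolist(),c[i].round(1).tolist()) for i in range(1,k) if st[i,4]>300])
g=cv2.medianBlur(cv2.cvtColor(f["color"],cv2.COLOR_BGR2GRAY),3)
c=cv2.HoughCircles(g,cv2.HOUGH_GRADIENT_ALT,1,5,param1=200,param2=.6,minRadius=25,maxRadius=100)
print(None if c is None else c[0][:8].round(1).tolist())
S=R.from_euler('xyz',s["tcp_rot"])*R.from_euler('xyz',[np.pi,0,np.pi]).inv()
for gx in(4,8):
    for hh in(6,8): print(gx,hh,proj(f,S.apply(np.array([[85,0,8],[-75,0,28],[66,0,20],[-40,0,20]])-[gx,0,hh])+s["eef_pos"]).round(0).tolist())
E
python3 eye.py
```

```text
11.2 [405.7 328.4 200.5] [3.1358 0.0048 2.733 ] 0.24 [-0.6  0.1 -2.1] [ 0.68  0.22  1.89 -0.    1.02 -0.48]
[([275, 202, 65, 238, 13360], [307.2, 320.5]), ([280, 445, 55, 20, 881], [307.0, 454.8])]
[[310.0, 95.0, 90.0999984741211], [86.0, 80.0, 38.79999923706055], [304.0, 94.0, 66.4000015258789], [334.0, 89.0, 69.69999694824219], [166.0, 150.0, 66.0999984741211], [341.0, 89.0, 62.0], [215.0, 207.0, 58.79999923706055], [109.0, 255.0, 57.099998474121094]]
4 6 [[306.0, 492.0], [306.0, 110.0], [306.0, 482.0], [306.0, 225.0]]
4 8 [[306.0, 488.0], [306.0, 110.0], [306.0, 478.0], [306.0, 223.0]]
8 6 [[306.0, 485.0], [306.0, 94.0], [306.0, 474.0], [306.0, 213.0]]
8 8 [[306.0, 481.0], [306.0, 94.0], [306.0, 470.0], [306.0, 211.0]]
```

Run:
```python
from h import *
from rig import r
s=r.sense(); p,Q=place("red",-1,off=90,gx=7.7,h=8,dx=-1); print(p,rel(s,p,Q))
```

```text
[551.82575716 -68.99661807 223.22048957] [-0.2927 -0.3053 -0.0247 -0.1088 -0.5124 -0.4122]
```

send_rows(targets=[-0.2927, -0.3053, -0.0247, -0.1088, -0.5124, -0.4122, -1, -0.2927, -0.3053, -0.0247, -0.1088, -0.5124, -0.4122, -1, -0.2927, -0.3053, -0.0247, -0.1088, -0.5124, -0.4122, -1, -0.2927, -0.3053, -0.0247, -0.1088, -0.5124, -0.4122, -1, -0.2927, -0.3053, -0.0247, -0.1088, -0.5124, -0.4122, -1, -0.2927, -0.3053, -0.0247, -0.1088, -0.5124, -0.4122, -1, -0.2927, -0.3053, -0.0247, -0.1088, -0.5124, -0.4122, -1, -0.2927, -0.3053, -0.0247, -0.1088, -0.5124, -0.4122, -1, -0.2927, -0.3053, -0.0247, -0.1088, -0.5124, -0.4122, -1, -0.2927, -0.3053, -0.0247, -0.1088, -0.5124, -0.4122, -1, -0.2927, -0.3053, -0.0247, -0.1088, -0.5124, -0.4122, -1, -0.2927, -0.3053, -0.0247, -0.1088, -0.5124, -0.4122, -1])

```text
clock: 12.25
eef_pos: [553.1, -74.1, 221.7]
tcp_rot: [-3.138, 0.522, -3.129]
contact_force: [0.9, 0.3, -1.9]
opening: 0.236
grasp_force: 50.2
```

send_rows(targets=[0, 0, 0, 0, 0, 0, -1, 0, 0, 0, 0, 0, 0, -1, 0, 0, 0, 0, 0, 0, -1, 0, 0, 0, 0, 0, 0, -1])

```text
clock: 12.58
eef_pos: [550.8, -67.4, 221.3]
tcp_rot: [-3.14, 0.52, -3.126]
contact_force: [-0.5, -0.6, -1.8]
opening: 0.239
grasp_force: 50.2
```

Run:
```python
from h import *
from rig import r,cams
s=r.sense(); print(s["clock"],s["eef_pos"].round(1),s["tcp_rot"].round(4),s["contact_force"].round(1),s["qpos"].round(2))
for o in(50,8): p,Q=place("red",-1,off=o,gx=7.7,h=8,dx=-1); print(o,rel(s,p,Q))
# predicted eye hole centre / red peg tip in both fixed views, vs Hough
S=R.from_euler('xyz',s["tcp_rot"])*R.from_euler('xyz',[np.pi,0,np.pi]).inv()
eye=S.apply([85-7.7,0,8-8])+s["eef_pos"]
for n,rr in(("top",(4,14)),("side",(5,20))):
    f=cams.grab_frame(n); u=proj(f,eye)[0]; x,y=u.round().astype(int)
    im=cv2.resize(f["color"][y-25:y+25,x-25:x+25],None,fx=6,fy=6,interpolation=3)
    pickle.dump(f,open(n+"r.pkl","wb"))
    h=cv2.cvtColor(im,cv2.COLOR_BGR2HSV); g=(h[...,1]<75).astype(np.uint8)*255
    g=cv2.morphologyEx(g,cv2.MORPH_OPEN,np.ones((5,5)))
    k,l,st,c=cv2.connectedComponentsWithStats(g)
    print(n,u.round(1),[( (st[i,:4]/6).round(1).tolist(),int(st[i,4]),(c[i]/6-25+[x,y]).round(1).tolist()) for i in range(1,k) if st[i,4]>300])
```

```text
12.5833 [550.8 -67.4 221.3] [-3.1404  0.5198 -3.1261] [-0.5 -0.6 -1.8] [-0.18  0.05  2.17  0.24  0.43 -1.96]
50 [-0.0019 -0.0016  0.0388  0.     -0.0038  0.0021]
8 [-0.0021 -0.0016  0.0808  0.     -0.0038  0.0021]
top [332.1 191.9] [([17.0, 14.0, 17.0, 18.0], 5292, [332.4, 190.6])]
side [363.4 180. ] [([0.0, 0.0, 37.0, 37.0], 22392, [353.3, 171.8])]
```

Run:
```python
from h import *
f=pickle.load(open("topr.pkl","rb")); rk=pickle.load(open("est.pkl","rb"))["rack"]
Rr=R.from_euler('z',rk[2])*R.from_euler('y',-np.pi/6)
foot=R.from_euler('z',rk[2]).apply([85*np.cos(np.pi/6),-65,177.5])+[rk[0],rk[1],0]
for dx in(-4,0,4): print(dx,proj(f,foot+Rr.apply([dx,0,97])).round(1))
# ring: saturation crop
im=cv2.resize(f["color"][167:217,307:357],None,fx=6,fy=6,interpolation=3)
g=(cv2.cvtColor(im,cv2.COLOR_BGR2HSV)[...,1]<75).astype(np.uint8)
k,l,st,c=cv2.connectedComponentsWithStats(g); i=1+np.argmax(st[1:,4]); m=(l==i).astype(np.uint8)
cs,hi=cv2.findContours(m,cv2.RETR_CCOMP,cv2.CHAIN_APPROX_NONE)
for q in cs:
    if len(q)>20: e=cv2.fitEllipse(q); print((np.array(e[0])/6-.42+[307,167]).round(2),(np.array(e[1])/6).round(1))
w=cv2.imread("pics/r2.png")
side=cv2.imread
g=pickle.load(open("sider.pkl","rb"))["color"][110:290,270:450]
w3=pickle.load(open("topr.pkl","rb"))["color"][150:270,235:375]
cv2.imwrite("pics/pre.png",np.hstack([cv2.resize(w3,(400,343),interpolation=3),cv2.resize(g,(343,343),interpolation=3)]))
```

```text
-4 [[332.9 192.5]]
0 [[332.9 190.8]]
4 [[332.9 189.1]]
[332.01 190.01] [17.4 17.6]
[332.11 189.78] [10.9 11.9]
```

send_rows(targets=[0, -0.0016, 0.015, 0, -0.0038, 0.002, -1, 0, -0.0016, 0.03, 0, -0.0038, 0.002, -1, 0, -0.0016, 0.04, 0, -0.0038, 0.002, -1, 0, -0.0016, 0.048, 0, -0.0038, 0.002, -1, 0, -0.0016, 0.056, 0, -0.0038, 0.002, -1, 0, -0.0016, 0.056, 0, -0.0038, 0.002, -1, 0, -0.0016, 0.056, 0, -0.0038, 0.002, -1])

```text
clock: 13.27
eef_pos: [579.6, -70.0, 173.3]
tcp_rot: [-3.141, 0.525, -3.13]
contact_force: [-0.7, 0.1, -1.2]
opening: 0.239
grasp_force: 50.1
```

```bash
cat > chk.py <<'E'
from h import *
from rig import r,cams
s=r.sense(); print(s["clock"],s["eef_pos"].round(1),s["contact_force"].round(1))
p,Q=place("red",-1,off=0,gx=7.7,h=8,dx=-1); d=rel(s,p,Q); print(d)
f=cams.grab_frame("top"); rk=pickle.load(open("est.pkl","rb"))["rack"]; pickle.dump(f,open("topr.pkl","wb"))
Rr=R.from_euler('z',rk[2])*R.from_euler('y',-np.pi/6)
foot=R.from_euler('z',rk[2]).apply([85*np.cos(np.pi/6),-65,177.5])+[rk[0],rk[1],0]
for dx in(-4,0,4): print(dx,proj(f,foot+Rr.apply([dx,0,d[2]*1000+8])).round(1))
im=cv2.resize(f["color"][160:210,307:357],None,fx=6,fy=6,interpolation=3)
g=(cv2.cvtColor(im,cv2.COLOR_BGR2HSV)[...,1]<75).astype(np.uint8)
k,l,st,c=cv2.connectedComponentsWithStats(g); i=1+np.argmax(st[1:,4]); m=(l==i).astype(np.uint8)
cs,hi=cv2.findContours(m,cv2.RETR_CCOMP,cv2.CHAIN_APPROX_NONE)
for q in cs:
    if len(q)>20: e=cv2.fitEllipse(q); print((np.array(e[0])/6-.42+[307,160]).round(2),(np.array(e[1])/6).round(1))
E
python3 chk.py
```

```text
13.2667 [579.6 -70.  173.3] [-0.7  0.1 -1.2]
[-0.0008  0.0014  0.0329 -0.0009  0.001  -0.001 ]
-4 [[332.2 185.2]]
0 [[332.2 183.6]]
4 [[332.2 182. ]]
[332.75 182.74] [16.5 16.9]
[332.86 182.86] [ 9.9 11.3]
```

The ring is already below the peg tip (33 mm out) with no force on it. I'll carry on down.

send_rows(targets=[0.001, 0.001, 0.01, 0, 0, 0, -1, 0.001, 0.001, 0.018, 0, 0, 0, -1, 0.001, 0.001, 0.024, 0, 0, 0, -1, 0.001, 0.001, 0.028, 0, 0, 0, -1, 0.001, 0.001, 0.028, 0, 0, 0, -1, 0.001, 0.001, 0.028, 0, 0, 0, -1])

```text
clock: 13.82
eef_pos: [592.8, -69.1, 148.5]
tcp_rot: [-3.141, 0.525, -3.13]
contact_force: [0.1, -0.6, -1.6]
opening: 0.246
grasp_force: 50.2
```

send_rows(targets=[0, 0, 0.002, 0, 0, 0, -1, 0, 0, 0.002, 0, 0, 0, -1, 0, 0, 0.002, 0, 0, 0, -1])

```text
clock: 14.07
eef_pos: [594.0, -69.1, 147.4]
tcp_rot: [-3.141, 0.526, -3.13]
contact_force: [-0.5, -0.6, -2.5]
opening: 0.242
grasp_force: 50.2
```

send_rows(targets=[0, 0, 0.0015, 0, 0, 0, -1, 0, 0, 0.0015, 0, 0, 0, -1, 0, 0, 0.0015, 0, 0, 0, -1])

```text
clock: 14.32
eef_pos: [594.6, -69.2, 146.6]
tcp_rot: [-3.141, 0.526, -3.13]
contact_force: [-6.0, -1.0, 5.9]
opening: 0.244
grasp_force: 51.4
```

Contact is at the same depth as for blue. One more millimetre, then ease off and release.

send_rows(targets=[0, 0, 0.001, 0, 0, 0, -1, 0, 0, 0.001, 0, 0, 0, -1, 0, 0, 0.001, 0, 0, 0, -1])

```text
clock: 14.57
eef_pos: [594.7, -69.2, 146.5]
tcp_rot: [-3.141, 0.527, -3.13]
contact_force: [-19.4, -0.5, 22.4]
opening: 0.239
grasp_force: 53.9
```

send_rows(targets=[0, 0, -0.0008, 0, 0, 0, -1, 0, 0, -0.0008, 0, 0, 0, -1, 0, 0, -0.0008, 0, 0, 0, -0.2, 0, 0, -0.0008, 0, 0, 0, 0, 0, 0, -0.0008, 0, 0, 0, 0.3, 0, 0, -0.0008, 0, 0, 0, 0.3])

```text
clock: 15.07
eef_pos: [595.0, -69.1, 145.8]
tcp_rot: [-3.141, 0.526, -3.13]
contact_force: [0.1, -0.7, -1.1]
opening: 0.652
grasp_force: 0.0
```

send_rows(targets=[0, 0, -0.01, 0, 0, 0, 0.3, 0, 0, -0.03, 0, 0, 0, 0.4, 0, 0, -0.06, 0, 0, 0, 0.6, 0, 0, -0.1, 0, 0, 0, 1, 0, 0, -0.14, 0, 0, 0, 1, 0, 0, -0.16, 0, 0, 0, 1, 0, 0, -0.16, 0, 0, 0, 1, 0, 0, -0.16, 0, 0, 0, 1])

```text
clock: 15.73
eef_pos: [514.7, -70.2, 286.0]
tcp_rot: [-3.14, 0.529, -3.13]
contact_force: [0.1, 0.6, 0.8]
opening: 0.997
grasp_force: 0.0
```

Run:
```python
from h import *
from rig import r,cams
s=r.sense(); print(s["clock"],s["eef_pos"],s["contact_force"])
t=cams.grab_frame("top")["color"][145:265,235:375]; g=cams.grab_frame("side")["color"][130:310,260:440]; w=cams.grab_frame("wrist")["color"]
cv2.imwrite("pics/fin.png",np.vstack([np.hstack([cv2.resize(t,(400,300),interpolation=3),cv2.resize(g,(400,300),interpolation=3)]),np.hstack([cv2.resize(w,(400,300)),np.zeros((300,400,3),np.uint8)])]))
```

```text
15.7333 [514.67082766 -70.23523426 285.98370414] [0.11054355 0.58631642 0.79738965]
```

View pics/fin.png

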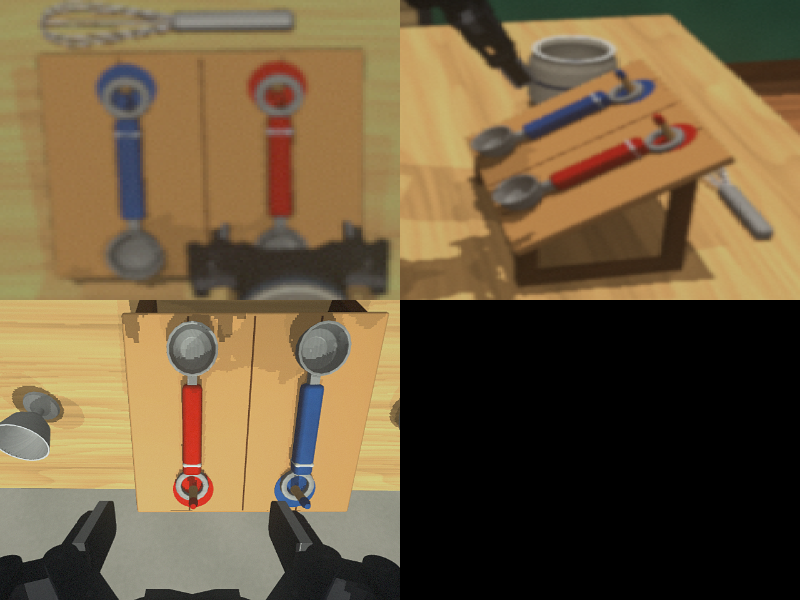

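All three views show both scoops flat on the board, each with its eye round its own peg and its bowl straight down the slope. In the top crop the eyes are at about (127,92) and (278,92). The gripper is clear of everything, so I'm handing in.

```bash
python3 -c "
from rig import r
print(r.sign_off())"
```

```text
the job is handed in; nothing more can be done
None
```

I hung both scoops flat on the rack, blue on blue and red on red, bowls straight down the slope, and handed the job in at about 16 s; sign-off gave no verdict.

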